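Put the sanding block away in its push-push drawer

ROBOT

A 6-joint arm with a two-finger parallel gripper is mounted at the origin on a cart in front of the work surface, level with it; the furniture and walls round the work are solid. World frame = base frame: x ahead of the robot, y to its left, z up, the work surface at z = 0. Lengths are in m, angles in rad, forces in N, time in s.
With the tool pointing down it reaches from about 0.35 to 0.875 m from the base axis. Payload 4.2 kg.
Tool frame: the origin (TCP) lies at the centre of the arm's flange, where the gripper is bolted on; the fingertips stand 182 mm ahead of it and the grasp point (between the pads) lies 164 mm ahead of it; z points along the fingers, y is the line along which they close (so a half turn about z gives the same grasp; the last joint's range is limited). The gripper opens to 87 mm and grips with 3 to 60 N. Pads are 19 mm wide; open, the fingers measure 117 mm over their backs; the gripper's body (75 mm by 190 mm) begins 51 mm behind the grasp point.
Start: joints at [-1.011, 0.385, 0.008, 0, -1.194, -0.259], TCP at [0.185, -0.597, 0.405] pointing down, gripper open.
Joint ranges: [-3.14, 3.14], [-1.21, 2.06], [-1.07, 1.41], [-3.16, 2.05], [-2.99, -0.16], [-3.1, 3.1]. Speed limits (rad/s): [2.79, 2.79, 3.14, 3.14, 3.14, 3.14].

INTERFACE

Orientations are given as a unit quaternion [w, x, y, z].
In Python, from station import manip, imaging gives the robot as it stands.
- The arm moves only by the tool arm_command, never from a script. Its argument "deltas" is a list of rows, each an object with "offset": the shift along the world's x, y, z in cm, a list of three; "turn": the turn about the world's z in degrees. A call has 1 to 10 rows; each row shifts and turns the commanded pose from where the row before left it; what a row does not reach is not made up. A row lasts 1/10 s, in which the tool goes at most 50 mm and 8.59 degrees, less where a joint would pass 70% of its speed; a pose out of reach is approached as far as the arm can. A call with a gripper value outside its range is refused whole. "jaw" is the closure in counts, from 0 (fully open) to 255 (shut), set as the call begins (left out, the last holds). The fingers move at their own pace and stop on an object; "grip_force" is the grip in N (left out, the last holds). Time passes only in rows, so rows that do not move let the fingers close. It gives the time, the measured TCP pose, the force, the opening and the grip force at its end, in the units of the state.
- manip.get_obs(): the state, without advancing time (a new reading comes with each control period).
- imaging.get_image(name): name is "scene" or "top"; returns the picture (420x560x3 uint8, red, green, blue); there is no depth.
- imaging.camera_model(name): a dict with "camera_matrix" (3x3 intrinsics, pixels), "dist" ([k1, k2, p1, p2, k3] as OpenCV has them; the pictures are not rectified), "xyz" and "attitude" of the camera in the world. Camera axes: x right, y up, looking along -z (the intrinsics and any distortion apply to the point x, -y, -z); pixel columns grow to the right and rows downward; lengths in m; the calibration is good to about 2 mm. A picture is of the moment at which its call begins. camera_model takes no time and is no camera call.
- manip.sign_off(): hands the job in; it is judged then, once.
The state is a dict: "time_s": time; "qpos": joint angles; "joint_vel": joint speeds; "effort": joint torques, N m; "tcp_pos": TCP position; "ee_rot": TCP orientation; "contact_force": force on the tool from outside, world axes, zero at the start; "torque": the same for the moment, N m; "finger_gap": finger opening in m; "finger_force": force on a finger pad.
Only numpy, scipy, OpenCV 4.12 (cv2) and the standard library are available. Lean on these libraries where they do the work, as an engineer would, in place of code of your own. Each camera call takes 0.05 s, during which the arm holds its last target. There are 200 camera calls.

TASK

The sanding block belongs in the wider of the two little wooden spring drawers, which shut with push-push latches. Push the wide drawer in to release it so that it springs out, lay the block flat in its pocket, then push the drawer all the way in and let go, making sure that it stays latched shut. Leave the narrow drawer shut.

Things in the scene. Friction and masses are not known exactly. Their poses are not given: they have to be found in the camera images.
- block_center (a point): centre (half-way up) of the loose cork-brown sanding block, a rounded brick 42 mm along its x, 90 mm along its y and 28 mm high, lying flat on the bench (z up); 42 mm is the way to grip it
- wide_unit_front (a point): centre of the outer face of the wide drawer's pale wooden front panel (96 mm wide, 8 to 54 mm above the bench, 12 mm thick), at a round steel push plate 31 mm above the bench. It moves with the drawer: x points into the unit (the way to push), y left, z up. Unit: fixed wooden box 100 wide, 140 deep, 56 mm high, left or right of the narrow one
- wide_unit_pocket (a point): centre of the wide drawer's pocket floor, 14 mm above the bench, 63 mm behind the panel's outer face; axes as there. Pocket 98 mm along x (the block's 90 mm side), 50 mm along y, in the open once the drawer is out, its centre then 59 mm before the unit. Side lips 6 mm high, 3 mm thick, only flat tray beyond them; back wall 22 mm, panel 38 mm above this floor
- wide_unit_tray (a joint): wide drawer's travel inward, m: 0 sprung out, 0.100 latched (panel 10 mm off the box), 0.110 hard stop. Spring 4 to 5 N outward, drag 1 N and 20 N per m/s: a push takes 5 to 10 N. Starts latched: push in 5 mm or more, let go: it springs out at up to 0.2 m/s (draw the fingers back 110 mm or lift away). From out: push to the stop, let go: it backs to 0.100 and stays; one more push frees it
- narrow_unit_front (a point): centre of the outer face of the narrow drawer's panel, 66 mm wide; this unit is otherwise alike but 70 mm wide, and the block does not fit its pocket; axes as for the wide one
- narrow_unit_tray (a joint): travel of the narrow drawer into its unit, m: 0.100 = latched shut, as it starts; to be left shut
Mind the look-alikes: they are no part of the job. Leave any orange or pink look-alike of the part that bears block_center alone.

How it is judged:
On the way, in this order (a step that is already met when the one before it is completed fails the run):
1. the wide drawer has sprung out (value of joint wide_unit_tray below 0.015 m), for 0.1 s.
2. the block lies flat in the pocket of the drawer, let go (x of block_center in the frame of wide_unit_pocket between -0.008 and 0.008 m and y of block_center in the frame of wide_unit_pocket between -0.008 and 0.008 m and z of block_center in the frame of wide_unit_pocket below 0.018 m and angle between block_center's own z axis and vertical below 0.1 rad and contact force between the fingers and block below 0.1 N), for 0.1 s.
At the end, for the whole second after the job is handed in: The wide drawer rests latched shut (travel 0.096 to 0.104 m, still) with nothing pushing it, the sanding block lies flat on the floor of its pocket (centre within 8 mm of the pocket's centre each way), and the narrow drawer is shut (value of joint wide_unit_tray between 0.096 and 0.104 m and velocity of joint wide_unit_tray between -0.01 and 0.01 m/s and x of block_center in the frame of wide_unit_pocket between -0.008 and 0.008 m and y of block_center in the frame of wide_unit_pocket between -0.008 and 0.008 m and z of block_center in the frame of wide_unit_pocket below 0.018 m and angle between block_center's own z axis and vertical below 0.1 rad and value of joint narrow_unit_tray above 0.096 m); the robot touches nothing.
It fails at once if the narrow drawer is let out (value of joint narrow_unit_tray below 0.085 m).
It also fails if it takes over 69 s, if anything falls off the work surface, if the arm or the gripper's body presses on something with over 40 N, if the wrist force passes 120 N, or if a joint passes its speed limit or range.

## Working session

There is one attempt and no reset: what is moved stays moved. The work goes in short steps, Python scripts to look and compute and a tool call to move; the robot and the scene stay as the last step left them, time stands still between calls to the robot, and variables do not carry over. Pictures are saved under pics/ and viewed, at most 10 in all, crops included, and the job is handed in when it is done.

Besides the shell and the picture viewer there is one more tool, called after "Emit:" in YAML: its name, and indented under it one key for each argument. arm_command: Moves the arm, as the interface text tells. Its arguments: {"type":"object","properties":{"deltas":{"type":"array","items":{"type":"object","properties":{"offset":{"type":"array","items":{"type":"number"}},"turn":{"type":"number"}}}},"jaw":{"type":"number"},"grip_force":{"type":"number"}},"required":["deltas"]}

```bash
mkdir -p pics; cat > h.py <<'E'
from station import manip, imaging
import numpy as np, cv2
from scipy.spatial.transform import Rotation as R
def snap(n,f):
    im=imaging.get_image(n); cv2.imwrite('pics/'+f,im[:,:,::-1]); return im
def cam(n):
    m=imaging.camera_model(n); a=np.array(m['attitude'],float)
    r=R.from_quat(a[[1,2,3,0]]).as_matrix() if a.size==4 else a.reshape(3,3)
    return np.array(m['camera_matrix']),np.array(m['dist'],float),np.array(m['xyz']),r
def ray(n,px,z):
    K,d,p,r=cam(n)
    u=cv2.undistortPoints(np.array(px,float).reshape(-1,1,2),K,d).reshape(-1,2)
    v=np.c_[u[:,0],-u[:,1],-np.ones(len(u))]@r.T
    return p+v*((z-p[2])/v[:,2])[:,None]
def proj(n,P):
    K,d,p,r=cam(n); q=(np.atleast_2d(P)-p)@r
    q=q*[1,-1,-1]
    return cv2.projectPoints(q,np.zeros(3),np.zeros(3),K,d)[0].reshape(-1,2)
E
python3 - <<'E'
from h import *
for n in('scene','top'):
    snap(n,n+'0.png'); print(imaging.camera_model(n))
print(manip.get_obs())
E
```

```text
{'camera_matrix': array([[513.56907969,   0.        , 276.60281351],
       [  0.        , 513.56907969, 201.77453677],
       [  0.        ,   0.        ,   1.        ]]), 'dist': array([-0.04740442,  0.        ,  0.        ,  0.        ,  0.        ]), 'xyz': array([-0.56283964,  0.49062629,  0.96333996]), 'attitude': array([-0.42811323, -0.22214877,  0.39569533,  0.78153324])}
{'camera_matrix': array([[436.97680871,   0.        , 280.30565787],
       [  0.        , 436.97680871, 212.55557554],
       [  0.        ,   0.        ,   1.        ]]), 'dist': array([-0.04097295,  0.        ,  0.        ,  0.        ,  0.        ]), 'xyz': array([ 0.38344731, -0.19514911,  1.4760038 ]), 'attitude': array([ 0.70887994,  0.03784182, -0.02690551, -0.7037992 ])}
{'time_s': 0.1, 'qpos': array([-1.01137656e+00,  3.85483540e-01,  6.74638384e-03, -4.71693106e-04,
       -1.19401653e+00, -2.58580208e-01]), 'joint_vel': array([ 0.00160475, -0.00063537,  0.00376066,  0.00278322, -0.00192562,
       -0.00159194]), 'effort': array([-4.79026094e-04, -3.91689813e+01,  1.87934428e+01,  4.23184812e+00,
        1.34922797e-02, -7.71039663e-05]), 'tcp_pos': array([ 0.18516813, -0.596741  ,  0.40375454]), 'ee_rot': array([-1.88075624e-04, -1.49767101e-01,  9.88720795e-01,  9.85136358e-04]), 'contact_force': array([ 0.47192706, -0.6073443 ,  0.17022691]), 'torque': array([ 0.01379292,  0.07883548, -0.01700429]), 'finger_force': 0.0, 'finger_gap': 0.08710134169387025}
```

View pics/top0.png

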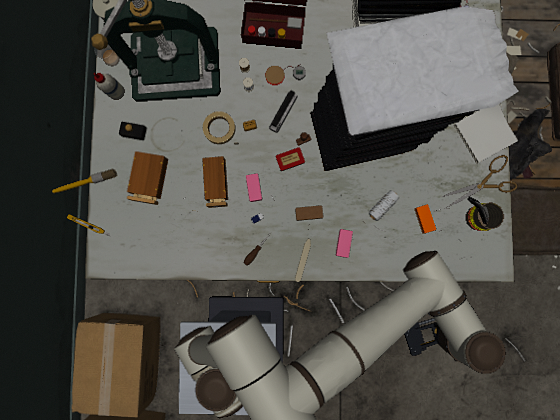

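View pics/scene0.png

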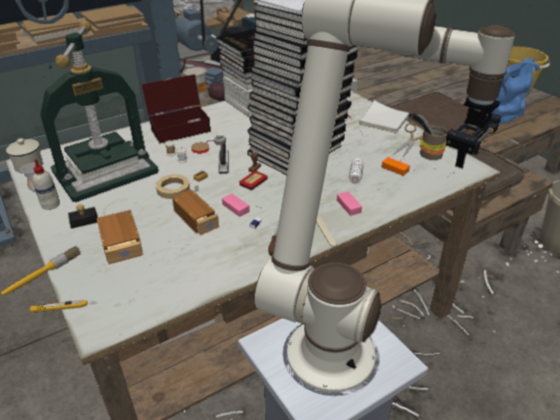

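Top picture: the wide unit is at (147,178) and the narrow one at (215,181), both with pale fronts facing the robot. The brown brick at (309,213) is cork-brown and fits. The pink blocks at (254,187) and (344,243) and the orange one at (426,218) are look-alikes. I'll confirm in a crop.

```bash
python3 - <<'E'
from h import *
im=cv2.imread('pics/top0.png')
c=im[140:265,110:360]; cv2.imwrite('pics/c1.png',cv2.resize(c,None,fx=3.2,fy=3.2,interpolation=cv2.INTER_CUBIC))
hsv=cv2.cvtColor(im,cv2.COLOR_BGR2HSV)
print(hsv[213,309],hsv[200,143],hsv[170,147])
g=cv2.cvtColor(im,cv2.COLOR_BGR2GRAY)
s=im[200:228,290:330].astype(int)
m=(np.linalg.norm(s-im[213,309].astype(int),axis=2)<45).astype(np.uint8)
n,l,st,ce=cv2.connectedComponentsWithStats(m); k=1+np.argmax(st[1:,4])
ys,xs=np.nonzero(l==k); r=cv2.minAreaRect(np.c_[xs+290,ys+200].astype(np.float32)); print(r,st[k])
b=cv2.boxPoints(r); w=ray('top',b,0.028); print(w.round(4)); print(ray('top',[r[0]],0.028))
print(np.linalg.norm(np.diff(w,axis=0),axis=1))
E
```

```text
[ 13 138  89] [ 16 153 148] [ 13 197  96]
((308.7000732421875, 212.6000213623047), (13.368083000183105, 27.3524227142334), 84.5596694946289) [  5   5  28  16 355]
[[ 0.5345 -0.2192  0.028 ]
 [ 0.5437 -0.3098  0.028 ]
 [ 0.4993 -0.314   0.028 ]
 [ 0.4901 -0.2236  0.028 ]]
[[ 0.51684998 -0.26663288  0.028     ]]
[0.09108349 0.04462091 0.09082652]
```

View pics/c1.png

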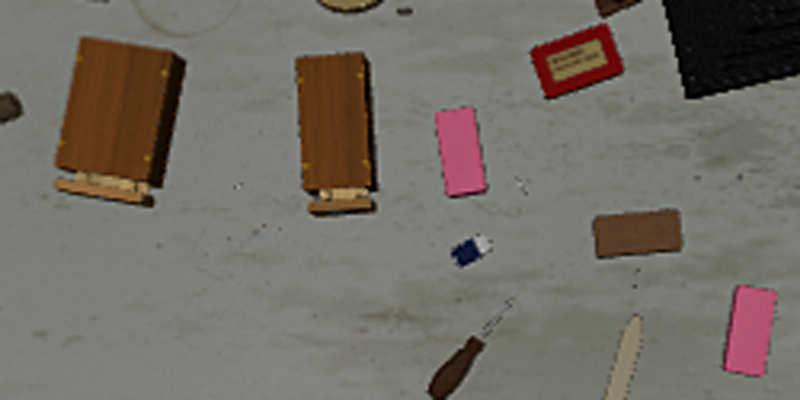

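The crop shows the brown brick at top pixel (309,213), 91x45 mm, which fits the given 90x42. The wide unit (roof about 100 mm wide) is on the left, with its panel towards the robot. I'll enlarge it with an overlay of the model fitted from rough corners.

```bash
cat > fit.py <<'E'
from h import *
from scipy.optimize import minimize
def unit_pts(p,W):  # p: front face x,y,yaw at latched;
    x,y,a=p; c,s=np.cos(a),np.sin(a)
    T=lambda q:np.array([[x+c*u-s*v,y+s*u+c*v,z] for u,v,z in q])
    roof=T([(.022,W/2,.056),(.162,W/2,.056),(.162,-W/2,.056),(.022,-W/2,.056)])
    h=W/2-.002
    pan=T([(0,h,.054),(.012,h,.054),(.012,-h,.054),(0,-h,.054)])
    return roof,pan
E
python3 - <<'E'
from fit import *
im=cv2.imread('pics/top0.png')
f=lambda q:np.array(q)/3.2+[110,140]
w=ray('top',f([(80,38),(176,52),(152,186),(57,167)]),.056); print(w.round(4),np.linalg.norm(np.diff(w,axis=0),axis=1))
pn=ray('top',f([(55,188),(153,206)]),.054);print(pn.round(4),np.linalg.norm(pn[0]-pn[1]))
# corner fit
obs=np.vstack([f([(57,167),(80,38),(176,52),(152,186)]),f([(55,188),(153,206)])])
def e(p):
    r,q=unit_pts(p,.1); return ((proj('top',np.vstack([r,q[[0,3]]]))-obs)**2).sum()
m=pn.mean(0); s=minimize(e,[m[0],m[1],-.15],method='Nelder-Mead',options=dict(xatol=1e-5,fatol=1e-5,maxiter=2000)); print(s.x,s.fun)
o=np.array([115,145]);k=8
b=cv2.resize(im[145:215,115:185],None,fx=k,fy=k,interpolation=cv2.INTER_CUBIC)
for P in unit_pts(s.x,.1):
    cv2.polylines(b,[((proj('top',P)-o+.5)*k).astype(np.int32)],True,(255,255,0),1)
cv2.imwrite('pics/c2.png',b)
E
```

```text
[[0.7143 0.3145 0.056 ]
 [0.6995 0.2126 0.056 ]
 [0.559  0.2329 0.056 ]
 [0.5783 0.3331 0.056 ]] [0.10291439 0.14197001 0.10203574]
[[0.5566 0.335  0.054 ]
 [0.5385 0.2317 0.054 ]] 0.10487244068622208
[ 0.54696055  0.28529067 -0.14218068] 6.649409061937705
```

View pics/c2.png

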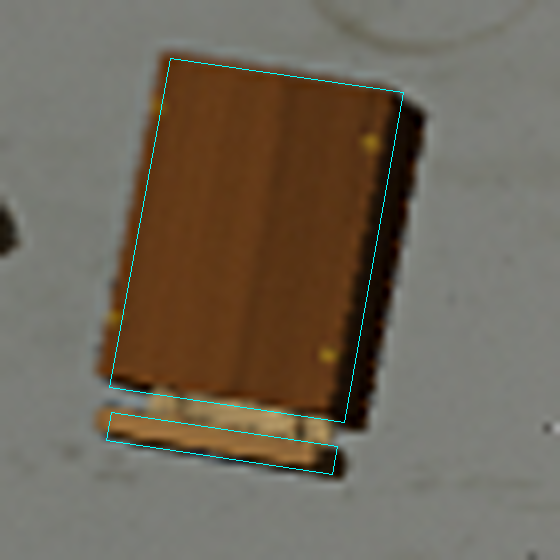

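The overlay fits, but sits about 1 px right of the roof, so I'll refit with the crop's own corners: roof (98,375), (163,52), (391,88), (333,412); panel (97,430), (314,463).

```bash
python3 - <<'E'
from fit import *
obs=np.array([(98,375),(163,52),(391,88),(333,412),(97,430),(314,463)])/8+[114.5,144.5]
def e(p):
    r,q=unit_pts(p,.1); return ((proj('top',np.vstack([r,q[[0,3]]]))-obs)**2).sum()
s=minimize(e,[.547,.285,-.15],method='Nelder-Mead',options=dict(xatol=1e-5,fatol=1e-5,maxiter=2000)); x,y,a=s.x;print(s.x,s.fun)
print('yaw deg',np.degrees(a),'hyp',np.hypot(x,y))
d=np.array([np.cos(a),np.sin(a)]); print('out front',np.array([x,y])-.1*d,'pocket out',np.array([x,y])+(-.1+.063)*d)
q=manip.get_obs()['ee_rot']; M=R.from_quat(q[[1,2,3,0]]).as_matrix(); print('tool y ang',np.degrees(np.arctan2(M[1,1],M[0,1])))
E
```

```text
[ 0.5509945   0.29097724 -0.15182399] 1.390221961982973
yaw deg -8.69887362153354 hyp 0.6231072845824382
out front [0.45214481 0.30610137] pocket out [0.51442011 0.29657317]
tool y ang 107.22686424731286
```

Emit:
arm_command:
  deltas:
    - {"offset":[3,3.7,0],"turn":-3}
    - {"offset":[3,3.7,0],"turn":-3}
    - {"offset":[3,3.7,0],"turn":-3}
    - {"offset":[3,3.7,0],"turn":-3}
    - {"offset":[3,3.7,0],"turn":-3}
    - {"offset":[3,3.7,0],"turn":-3}
    - {"offset":[3,3.7,0],"turn":-3}
    - {"offset":[2,4,0],"turn":-3}
    - {"offset":[0,4.8,0],"turn":-1.9}
    - {"offset":[0,4.8,0],"turn":0}
  jaw: 255

```text
time_s: 1.1
tcp_pos: [0.4154, -0.2001, 0.4041]
ee_rot: [-0.001, 0.076, 0.997, 0.0]
contact_force: [0.9, 0.1, 0.4]
finger_gap: 0.0149
finger_force: 0.0
```

Emit:
arm_command:
  deltas:
    - {"offset":[0,4.8,0]}
    - {"offset":[0,4.8,0]}
    - {"offset":[0,4.8,0]}
    - {"offset":[0,4.8,0]}
    - {"offset":[0,4.8,0]}
    - {"offset":[0,4.8,0]}
    - {"offset":[0,4.8,0]}
    - {"offset":[0,4.8,0]}
    - {"offset":[0,4.8,0]}
    - {"offset":[0,0,0]}

```text
validation failed for argument at $.de...
```

Emit:
arm_command:
  deltas:
    - {"offset":[0.5,4.8,0],"turn":0}
    - {"offset":[0.5,4.8,0],"turn":0}
    - {"offset":[0.5,4.8,0],"turn":0}
    - {"offset":[0.5,4.8,0],"turn":0}
    - {"offset":[0.5,4.8,0],"turn":0}
    - {"offset":[0.5,4.8,0],"turn":0}
    - {"offset":[0.5,4.8,0],"turn":0}
    - {"offset":[0.5,4.8,0],"turn":0}
    - {"offset":[0.5,4.8,0],"turn":0}
    - {"offset":[0,0,0],"turn":0}

```text
time_s: 2.1
tcp_pos: [0.4606, 0.2348, 0.4039]
ee_rot: [0.0, 0.073, 0.997, 0.0]
contact_force: [-0.4, -0.7, -0.1]
finger_gap: 0.0002
finger_force: 0.0
```

```bash
python3 - <<'E'
from h import *
o=manip.get_obs();q=o['ee_rot']; M=R.from_quat(q[[1,2,3,0]]).as_matrix(); print(o['tcp_pos'],o['qpos'],np.degrees(np.arctan2(M[1,1],M[0,1])),M[:,2])
E
```

```text
[0.46060334 0.23475614 0.4039231 ] [ 7.85601721e-01  2.01374738e-01 -2.55030260e-01 -1.64134933e-05
 -1.11401278e+00 -2.50253598e+00] 81.62650061243897 [ 2.57198723e-04  2.78140070e-04 -9.99999928e-01]
```

Emit:
arm_command:
  deltas:
    - {"offset":[1.6,3.3,-2],"turn":-0.3}
    - {"offset":[1.5,3.2,-2],"turn":0}
    - {"offset":[0,0,-4.5],"turn":0}
    - {"offset":[0,0,-4.5],"turn":0}
    - {"offset":[0,0,-4],"turn":0}
    - {"offset":[0,0,-3.2],"turn":0}
    - {"offset":[0,0,0],"turn":0}

```text
time_s: 2.8
tcp_pos: [0.4897, 0.2933, 0.198]
ee_rot: [-0.004, 0.079, 0.997, -0.004]
contact_force: [-1.0, -0.7, 1.2]
finger_gap: 0.0006
finger_force: 0.0
```

```bash
python3 - <<'E'
from h import *
o=manip.get_obs(); print(o['tcp_pos'],o['contact_force'])
im=snap('scene','s1.png'); cv2.imwrite('pics/s1c.png',cv2.resize(im[180:330,50:260,::-1],None,fx=3.5,fy=3.5,interpolation=cv2.INTER_CUBIC))
E
```

```text
[0.48973399 0.2932697  0.19795157] [-1.03366474 -0.73671779  1.16223227]
```

View pics/s1c.png

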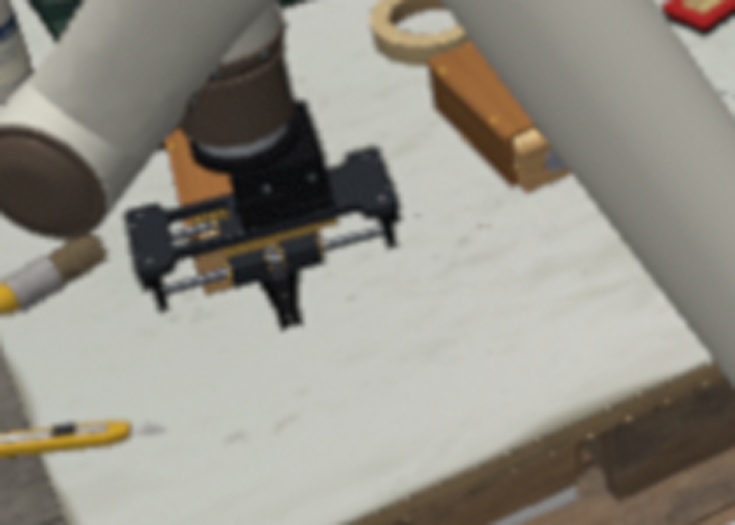

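The gripper is closed in front of the wide drawer's panel, with the fingertips at about (290,320) in the crop. I'll correct y, then advance.

Emit:
arm_command:
  deltas:
    - {"offset":[0.2,0.6,0.4],"turn":0}
    - {"offset":[1.5,-0.2,0],"turn":0}
    - {"offset":[1.5,-0.2,0],"turn":0}
    - {"offset":[0,0,0],"turn":0}
    - {"offset":[0,0,0],"turn":0}

```text
time_s: 3.35
tcp_pos: [0.5236, 0.2975, 0.2089]
ee_rot: [0.001, 0.078, 0.997, 0.001]
contact_force: [0.9, 0.0, -0.2]
finger_gap: 0.0007
finger_force: 0.0
```

Emit:
arm_command:
  deltas:
    - {"offset":[0.5,-0.1,0],"turn":0}
    - {"offset":[0.5,-0.1,0],"turn":0}
    - {"offset":[0,0,0],"turn":0}

```text
time_s: 3.65
tcp_pos: [0.5336, 0.2951, 0.2071]
ee_rot: [0.0, 0.078, 0.997, 0.0]
contact_force: [0.2, -0.4, -0.4]
finger_gap: 0.0006
finger_force: 0.0
```

Emit:
arm_command:
  deltas:
    - {"offset":[0.4,-0.1,0],"turn":0}
    - {"offset":[0.4,-0.1,0],"turn":0}
    - {"offset":[0,0,0],"turn":0}

```text
time_s: 3.95
tcp_pos: [0.5412, 0.2932, 0.2067]
ee_rot: [-0.0, 0.078, 0.997, -0.0]
contact_force: [-2.9, 1.5, 1.9]
finger_gap: 0.0004
finger_force: 1.2
```

Emit:
arm_command:
  deltas:
    - {"offset":[0.4,-0.06,0],"turn":0}
    - {"offset":[0.3,-0.05,0],"turn":0}
    - {"offset":[0,0,0],"turn":0}

```text
time_s: 4.25
tcp_pos: [0.5476, 0.2922, 0.2067]
ee_rot: [-0.001, 0.078, 0.997, -0.0]
contact_force: [-4.1, 2.0, 2.7]
finger_gap: 0.0004
finger_force: 2.4
```

Emit:
arm_command:
  deltas:
    - {"offset":[0.2,-0.03,0],"turn":0}
    - {"offset":[0,0,0],"turn":0}

```text
time_s: 4.45
tcp_pos: [0.5494, 0.2919, 0.2067]
ee_rot: [-0.001, 0.078, 0.997, -0.0]
contact_force: [-5.6, 2.4, 3.5]
finger_gap: 0.0004
finger_force: 2.8
```

Emit:
arm_command:
  deltas:
    - {"offset":[-4.8,0.7,0],"turn":0}
    - {"offset":[-4.8,0.7,0],"turn":0}
    - {"offset":[-4.8,0.7,0],"turn":0}
    - {"offset":[0,0,4.5],"turn":0}
    - {"offset":[0,0,4.5],"turn":0}
    - {"offset":[0,-4,3],"turn":-8}
    - {"offset":[0,-4,3],"turn":-8}
    - {"offset":[0,-4.9,0],"turn":-8}
  jaw: 0

```text
time_s: 5.25
tcp_pos: [0.4072, 0.1837, 0.3612]
ee_rot: [0.003, 0.285, 0.959, 0.004]
contact_force: [1.5, 0.0, -0.4]
finger_gap: 0.0565
finger_force: 0.0
```

```bash
python3 - <<'E'
from h import *
o=manip.get_obs();q=o['ee_rot']; M=R.from_quat(q[[1,2,3,0]]).as_matrix(); print(o['tcp_pos'],o['qpos'],np.degrees(np.arctan2(M[1,1],M[0,1])))
im=snap('top','t1.png'); cv2.imwrite('pics/t1c.png',cv2.resize(im[140:260,110:330,::-1],None,fx=3.5,fy=3.5,interpolation=cv2.INTER_CUBIC))
E
```

```text
[0.407159   0.18367705 0.36115218] [ 7.90237321e-01  1.17524345e-01 -4.77739771e-01  2.40762552e-03
 -9.64979177e-01 -2.94028727e+00] 56.89032227694152
```

View pics/t1c.png

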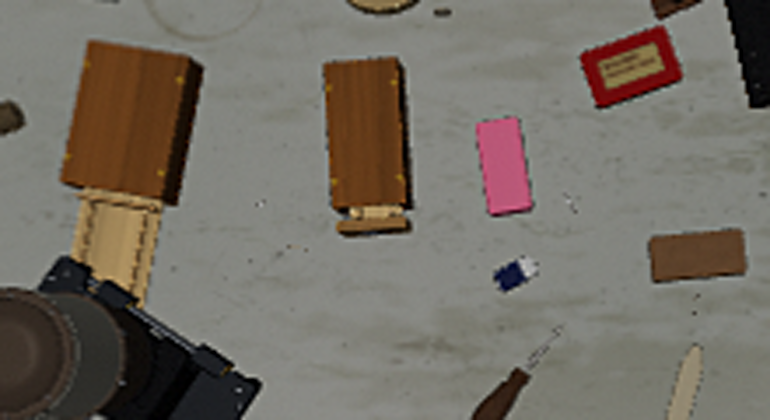

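The wide drawer has sprung out and the narrow one is still shut. The block is at about (698,256) in the crop. Next I go above it.

Emit:
arm_command:
  deltas:
    - {"offset":[1.1,-4.5,0],"turn":0}
    - {"offset":[1.1,-4.5,0],"turn":0}
    - {"offset":[1.1,-4.5,0],"turn":0}
    - {"offset":[1.1,-4.5,0],"turn":-8}
    - {"offset":[1.1,-4.5,0],"turn":-8}
    - {"offset":[1.1,-4.5,0],"turn":-8}
    - {"offset":[1.1,-4.5,0],"turn":-8}
    - {"offset":[1.1,-4.5,0],"turn":-8}
    - {"offset":[1.1,-4.5,0],"turn":-8}
    - {"offset":[1.1,-4.5,0],"turn":-3}

```text
time_s: 6.3
tcp_pos: [0.5163, -0.2686, 0.3566]
ee_rot: [0.0, 0.67, 0.742, -0.0]
contact_force: [-0.8, 0.4, 1.0]
finger_gap: 0.0874
finger_force: 0.0
```

Emit:
arm_command:
  deltas:
    - {"offset":[0,0,0],"turn":0}
    - {"offset":[0,0,-3],"turn":0}
    - {"offset":[0,0,-3],"turn":0}
    - {"offset":[0,0,0],"turn":0}
    - {"offset":[0,0,0],"turn":0}

```text
time_s: 6.8
tcp_pos: [0.5164, -0.2662, 0.297]
ee_rot: [-0.0, 0.668, 0.744, -0.0]
contact_force: [0.8, 0.1, 0.4]
finger_gap: 0.087
finger_force: 0.0
```

```bash
python3 - <<'E'
from h import *
o=manip.get_obs();q=o['ee_rot']; M=R.from_quat(q[[1,2,3,0]]).as_matrix(); print(o['tcp_pos'],o['qpos'],np.degrees(np.arctan2(M[1,1],M[0,1])))
# block refine from the pic with arm away; top face only (brighter)
im=cv2.imread('pics/t1.png'); s=im[195:232,285:335].astype(int)
bg=np.median(s.reshape(-1,3),0); d=np.linalg.norm(s-bg,axis=2)
h=cv2.cvtColor(im,cv2.COLOR_BGR2HSV)[195:232,285:335]
m=((h[...,1]>80)&(h[...,2]>60)).astype(np.uint8); n,l,st,ce=cv2.connectedComponentsWithStats(m);k=1+np.argmax(st[1:,4])
mo=cv2.moments((l==k).astype(np.uint8),True); c=np.array([mo['m10'],mo['m01']])/mo['m00']+[285,195]
ys,xs=np.nonzero(l==k); r=cv2.minAreaRect(np.c_[xs,ys].astype(np.float32)); print(c,r,st[k,4])
print(ray('top',[c],.028))
E
```

```text
[ 0.51643104 -0.26617857  0.2969899 ] [-1.97102731e-01  4.09038502e-01 -2.48420599e-01  9.42357621e-04
 -9.14025854e-01 -2.83864669e+00] 6.097338372183541
[308.82926829 212.41463415] ((23.86885643005371, 17.557376861572266), (12.675003051757812, 26.61750602722168), 84.80557250976562) 328
[[ 0.51747186 -0.26706107  0.028     ]]
```

Emit:
arm_command:
  deltas:
    - {"offset":[0.1,-0.1,-4],"turn":0}
    - {"offset":[0,0,-3.5],"turn":0}
    - {"offset":[0,0,-2.3],"turn":0}
    - {"offset":[0,0,-0.5],"turn":0}
    - {"offset":[0,0,0],"turn":0}
    - {"offset":[0,0,0],"turn":0}

```text
time_s: 7.4
tcp_pos: [0.5183, -0.2674, 0.196]
ee_rot: [0.002, 0.669, 0.744, 0.001]
contact_force: [-0.2, 0.8, 0.1]
finger_gap: 0.0871
finger_force: 0.0
```

Emit:
arm_command:
  deltas:
    - {"offset":[0,0,0],"turn":0}
    - {"offset":[0,0,0],"turn":0}
    - {"offset":[0,0,0],"turn":0}
    - {"offset":[0,0,0],"turn":0}
    - {"offset":[0,0,0],"turn":0}
    - {"offset":[0,0,0],"turn":0}
  jaw: 255
  grip_force: 20

```text
time_s: 8.0
tcp_pos: [0.5172, -0.2673, 0.1937]
ee_rot: [-0.0, 0.669, 0.743, -0.0]
contact_force: [0.4, -0.2, -0.1]
finger_gap: 0.0468
finger_force: 0.0
```

Emit:
arm_command:
  deltas:
    - {"offset":[0,0,0],"turn":0}
    - {"offset":[0,0,0],"turn":0}
    - {"offset":[0,0,0],"turn":0}

```text
time_s: 8.3
tcp_pos: [0.5172, -0.2673, 0.1937]
ee_rot: [-0.0, 0.669, 0.743, -0.0]
contact_force: [-0.3, -1.5, -0.7]
finger_gap: 0.0418
finger_force: 20.0
```

Emit:
arm_command:
  deltas:
    - {"offset":[0,0,3],"turn":0}
    - {"offset":[0,0,4],"turn":0}
    - {"offset":[0,0,4],"turn":0}
    - {"offset":[0,0,0],"turn":0}
    - {"offset":[0,0,0],"turn":0}

```text
time_s: 8.8
tcp_pos: [0.517, -0.2672, 0.3046]
ee_rot: [0.001, 0.669, 0.743, 0.001]
contact_force: [-0.2, -0.4, -0.8]
finger_gap: 0.0418
finger_force: 20.0
```

```bash
python3 - <<'E'
from h import *
# drawer in the earlier top picture (t1): enlarge with model overlay at travel 0
im=snap('top','t2.png')[:,:,::-1].copy()
x,y,a=.5510,.2910,-.1518; c,s=np.cos(a),np.sin(a)
T=lambda q:np.array([[x+c*(u-.1)-s*v,y+s*(u-.1)+c*v,z] for u,v,z in q])
o=np.array([115,175]);k=9
b=cv2.resize(im[175:240,115:180],None,fx=k,fy=k,interpolation=cv2.INTER_CUBIC)
for q in ([(0,.048,.054),(.012,.048,.054),(.012,-.048,.054),(0,-.048,.054)],[(.014,.025,.02),(.112,.025,.02),(.112,-.025,.02),(.014,-.025,.02)]):
    cv2.polylines(b,[((proj('top',T(q))-o+.5)*k).astype(np.int32)],True,(255,255,0),1)
cv2.imwrite('pics/t2c.png',b); o=manip.get_obs(); print(o['tcp_pos'],o['finger_gap'],o['finger_force'])
E
```

```text
[ 0.51662166 -0.26712046  0.30313858] 0.041838969445666195 19.988195300102234
```

View pics/t2c.png

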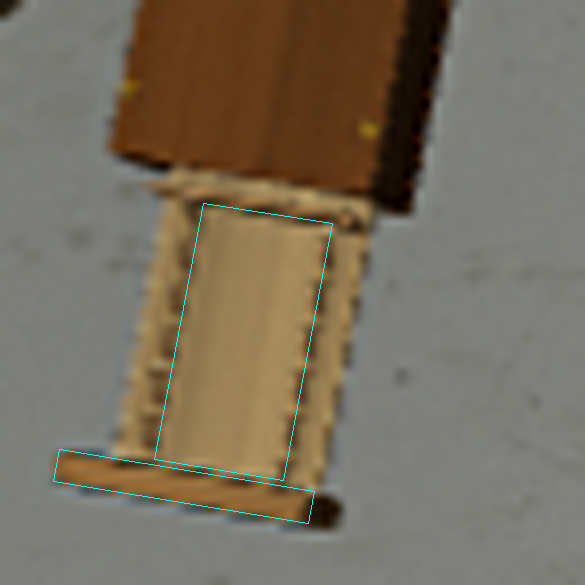

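Grip held at 41.8 mm opening. The overlay of the sprung-out drawer matches the panel and pocket lips to about 1 mm, so the pocket centre is at (0.514, 0.297).

Emit:
arm_command:
  deltas:
    - {"offset":[0,2.5,0],"turn":8.3}
    - {"offset":[0,4.6,0],"turn":8.3}
    - {"offset":[0,4.6,0],"turn":8.3}
    - {"offset":[0,4.6,0],"turn":8.3}
    - {"offset":[0,4.6,0],"turn":8.3}
    - {"offset":[0,4.6,0],"turn":8.3}
    - {"offset":[0,4.6,0],"turn":8.3}
    - {"offset":[0,4.6,0],"turn":8.3}
    - {"offset":[0,4.6,0],"turn":8.3}
    - {"offset":[0,4.6,0],"turn":0.5}

```text
time_s: 9.85
tcp_pos: [0.5164, 0.1733, 0.3018]
ee_rot: [-0.002, 0.075, 0.997, -0.001]
contact_force: [1.3, -0.1, -1.0]
finger_gap: 0.0422
finger_force: 20.0
```

Emit:
arm_command:
  deltas:
    - {"offset":[-0.2,4.6,0],"turn":0}
    - {"offset":[0,4.6,0],"turn":0}
    - {"offset":[0,2.5,0],"turn":0}
    - {"offset":[0,0.8,0],"turn":0}
    - {"offset":[0,0,0],"turn":0}
    - {"offset":[0,0,0],"turn":0}
    - {"offset":[0,0,0],"turn":0}

```text
time_s: 10.55
tcp_pos: [0.5152, 0.2953, 0.3033]
ee_rot: [-0.001, 0.077, 0.997, -0.001]
contact_force: [0.4, -0.9, -1.0]
finger_gap: 0.0418
finger_force: 20.0
```

```bash
python3 - <<'E'
from h import *
o=manip.get_obs();q=o['ee_rot']; M=R.from_quat(q[[1,2,3,0]]).as_matrix(); print(o['tcp_pos'],o['finger_gap'],np.degrees(np.arctan2(M[1,1],M[0,1])))
E
```

```text
[0.51520301 0.29526773 0.30332877] 0.04177458105964669 81.14204043738184
```

Emit:
arm_command:
  deltas:
    - {"offset":[-0.1,0.1,-3.5],"turn":0.1}
    - {"offset":[0,0,-3],"turn":0}
    - {"offset":[0,0,-2],"turn":0}
    - {"offset":[0,0,0],"turn":0}
    - {"offset":[0,0,0],"turn":0}
    - {"offset":[0,0,0],"turn":0}

```text
time_s: 11.15
tcp_pos: [0.5148, 0.2976, 0.2204]
ee_rot: [0.001, 0.076, 0.997, 0.001]
contact_force: [-0.3, -0.4, -0.3]
finger_gap: 0.042
finger_force: 20.0
```

```bash
python3 - <<'E'
from h import *
o=manip.get_obs(); print(o['tcp_pos'],o['contact_force'])
im=snap('scene','s2.png'); cv2.imwrite('pics/s2c.png',cv2.resize(im[190:300,70:200,::-1],None,fx=5,fy=5,interpolation=cv2.INTER_CUBIC))
E
```

```text
[0.51483692 0.29764706 0.22042829] [-0.26728011 -0.39638821 -0.27796224]
```

View pics/s2c.png

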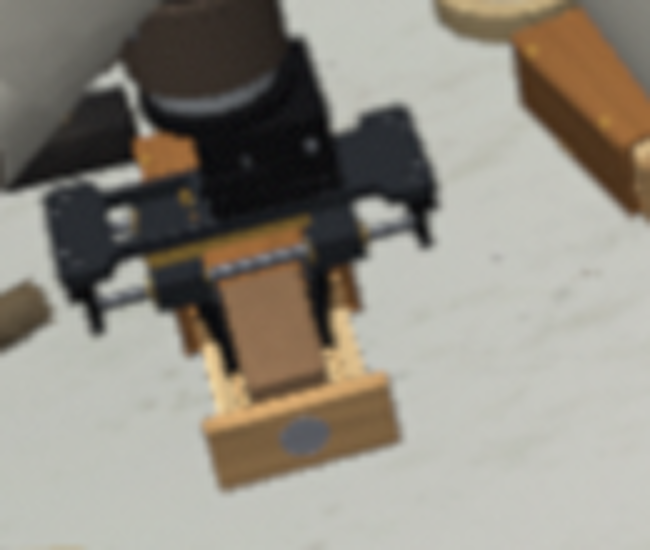

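The block at (275,335) sits centred behind the panel, whose plate is at (305,436), just above the lips. I'll lower it and watch the force.

Emit:
arm_command:
  deltas:
    - {"offset":[0,-0.05,-0.4],"turn":0}
    - {"offset":[0,0,-0.3],"turn":0}
    - {"offset":[0,0,-0.2],"turn":0}
    - {"offset":[0,0,0],"turn":0}
    - {"offset":[0,0,0],"turn":0}

```text
time_s: 11.7
tcp_pos: [0.5142, 0.2972, 0.2097]
ee_rot: [-0.0, 0.075, 0.997, -0.0]
contact_force: [-0.1, 0.5, 0.3]
finger_gap: 0.0417
finger_force: 20.0
```

Emit:
arm_command:
  deltas:
    - {"offset":[0,0,-0.2],"turn":0}
    - {"offset":[0,0,0],"turn":0}
    - {"offset":[0,0,0],"turn":0}

```text
time_s: 12.0
tcp_pos: [0.5142, 0.2972, 0.2077]
ee_rot: [-0.0, 0.076, 0.997, -0.0]
contact_force: [-0.6, 0.6, 0.2]
finger_gap: 0.0418
finger_force: 20.0
```

Emit:
arm_command:
  deltas:
    - {"offset":[0,0,-0.05],"turn":0}
    - {"offset":[0,0,0],"turn":0}

```text
time_s: 12.2
tcp_pos: [0.5142, 0.2972, 0.2077]
ee_rot: [0.0, 0.076, 0.997, 0.0]
contact_force: [-1.5, -0.3, 2.6]
finger_gap: 0.0418
finger_force: 20.0
```

Emit:
arm_command:
  deltas:
    - {"offset":[0,0,0],"turn":0}
    - {"offset":[0,0,0],"turn":0}
    - {"offset":[0,0,0],"turn":0}
    - {"offset":[0,0,0],"turn":0}
    - {"offset":[0,0,0],"turn":0}
    - {"offset":[0,0,1],"turn":0}
    - {"offset":[0,0,3],"turn":0}
    - {"offset":[0,0,4],"turn":0}
    - {"offset":[0,0,4],"turn":0}
  jaw: 0

```text
time_s: 13.1
tcp_pos: [0.5141, 0.2971, 0.329]
ee_rot: [-0.0, 0.075, 0.997, -0.0]
contact_force: [0.2, 0.5, 0.4]
finger_gap: 0.0868
finger_force: 0.0
```

Emit:
arm_command:
  deltas:
    - {"offset":[-4.8,0.7,0],"turn":0}
    - {"offset":[-4.8,0.7,0],"turn":0}
    - {"offset":[-4.8,0.7,0],"turn":0}
    - {"offset":[0,-4.8,0],"turn":0}
    - {"offset":[0,-4.8,0],"turn":0}
    - {"offset":[0,-4.8,0],"turn":0}
    - {"offset":[0,0,0],"turn":0}
    - {"offset":[0,0,0],"turn":0}
  jaw: 255

```text
time_s: 13.9
tcp_pos: [0.3702, 0.1734, 0.3283]
ee_rot: [0.001, 0.076, 0.997, 0.001]
contact_force: [0.1, 0.7, -0.0]
finger_gap: 0.0309
finger_force: 0.0
```

```bash
python3 - <<'E'
from h import *
o=manip.get_obs(); print(o['tcp_pos'],o['contact_force'])
im=snap('top','t3.png'); cv2.imwrite('pics/t3c.png',cv2.resize(im[165:245,105:225,::-1],None,fx=6,fy=6,interpolation=cv2.INTER_CUBIC))
E
```

```text
[0.37018586 0.17338001 0.32827629] [ 0.13886669  0.67841607 -0.03970735]
```

View pics/t3c.png

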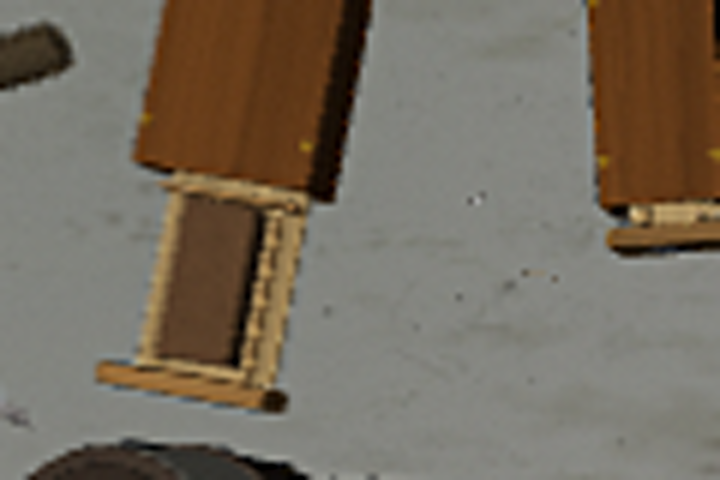

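The block lies flat in the pocket, between the lips, with clearance at both ends. Next I close the fingers, come down in front of the panel and push.

Emit:
arm_command:
  deltas:
    - {"offset":[0.8,4.7,0],"turn":0}
    - {"offset":[0.8,4.7,0],"turn":0}
    - {"offset":[0.8,4.7,0],"turn":0}
    - {"offset":[0,0,-4],"turn":0}
    - {"offset":[0,0,-4],"turn":0}
    - {"offset":[0,0,-3.5],"turn":0}
    - {"offset":[0,0,-0.7],"turn":0}
    - {"offset":[0,0,0],"turn":0}
    - {"offset":[0,0,0],"turn":0}
    - {"offset":[0,0,0],"turn":0}

```text
time_s: 14.95
tcp_pos: [0.3947, 0.316, 0.2071]
ee_rot: [0.001, 0.075, 0.997, 0.002]
contact_force: [-0.7, -0.4, -1.0]
finger_gap: 0.0004
finger_force: 0.0
```

Emit:
arm_command:
  deltas:
    - {"offset":[1.5,-0.25,0],"turn":0}
    - {"offset":[1.5,-0.25,0],"turn":0}
    - {"offset":[1,-0.2,0],"turn":0}
    - {"offset":[0.5,-0.1,0],"turn":0}
    - {"offset":[0.5,-0.1,0],"turn":0}
    - {"offset":[0.6,-0.1,0],"turn":0}
    - {"offset":[0.8,-0.1,0],"turn":0}
    - {"offset":[0.8,-0.1,0],"turn":0}
    - {"offset":[0.8,-0.1,0],"turn":0}
    - {"offset":[0.8,-0.1,0],"turn":0}

```text
time_s: 15.95
tcp_pos: [0.4813, 0.3007, 0.2053]
ee_rot: [-0.002, 0.076, 0.997, -0.001]
contact_force: [-7.4, 0.8, 5.2]
finger_gap: 0.0006
finger_force: 3.5
```

Emit:
arm_command:
  deltas:
    - {"offset":[0.8,-0.12,0],"turn":0}
    - {"offset":[0.8,-0.12,0],"turn":0}
    - {"offset":[0.8,-0.12,0],"turn":0}
    - {"offset":[0.8,-0.12,0],"turn":0}
    - {"offset":[0.8,-0.12,0],"turn":0}
    - {"offset":[0.5,-0.08,0],"turn":0}

```text
time_s: 16.55
tcp_pos: [0.5259, 0.2936, 0.2052]
ee_rot: [-0.003, 0.076, 0.997, -0.002]
contact_force: [-8.6, 1.0, 7.7]
finger_gap: 0.0004
finger_force: 4.5
```

Emit:
arm_command:
  deltas:
    - {"offset":[0.7,-0.1,0],"turn":0}
    - {"offset":[0.6,-0.09,0],"turn":0}
    - {"offset":[0.5,-0.07,0],"turn":0}
    - {"offset":[0.3,-0.05,0],"turn":0}
    - {"offset":[0,0,0],"turn":0}

```text
time_s: 17.05
tcp_pos: [0.5465, 0.2905, 0.205]
ee_rot: [-0.003, 0.076, 0.997, -0.002]
contact_force: [-5.7, -0.3, 3.5]
finger_gap: 0.0006
finger_force: 2.7
```

Emit:
arm_command:
  deltas:
    - {"offset":[0.15,-0.02,0],"turn":0}
    - {"offset":[0.1,-0.02,0],"turn":0}
    - {"offset":[0,0,0],"turn":0}

```text
time_s: 17.35
tcp_pos: [0.5492, 0.29, 0.2049]
ee_rot: [-0.003, 0.076, 0.997, -0.002]
contact_force: [-6.5, 0.1, 4.7]
finger_gap: 0.0003
finger_force: 3.1
```

Emit:
arm_command:
  deltas:
    - {"offset":[0.1,-0.02,0],"turn":0}
    - {"offset":[0.1,-0.02,0],"turn":0}
    - {"offset":[0,0,0],"turn":0}

```text
time_s: 17.65
tcp_pos: [0.5507, 0.2898, 0.2049]
ee_rot: [-0.003, 0.076, 0.997, -0.002]
contact_force: [-9.4, 0.5, 6.2]
finger_gap: 0.0003
finger_force: 4.5
```

Emit:
arm_command:
  deltas:
    - {"offset":[0.1,-0.02,0],"turn":0}
    - {"offset":[0,0,0],"turn":0}
    - {"offset":[0,0,0],"turn":0}

```text
time_s: 17.95
tcp_pos: [0.551, 0.2898, 0.2049]
ee_rot: [-0.004, 0.076, 0.997, -0.002]
contact_force: [-11.3, 2.5, 7.5]
finger_gap: 0.0005
finger_force: 6.0
```

At the stop: force is rising and the position no longer follows. One more mm, then let go and draw away.

Emit:
arm_command:
  deltas:
    - {"offset":[0.1,-0.02,0],"turn":0}
    - {"offset":[0,0,0],"turn":0}

```text
time_s: 18.15
tcp_pos: [0.5513, 0.2898, 0.2049]
ee_rot: [-0.005, 0.076, 0.997, -0.002]
contact_force: [-15.2, 3.2, 10.4]
finger_gap: 0.0004
finger_force: 7.7
```

Emit:
arm_command:
  deltas:
    - {"offset":[-4.8,0.7,0],"turn":0}
    - {"offset":[-4.8,0.7,0],"turn":0}
    - {"offset":[-4.8,0.7,0],"turn":0}
    - {"offset":[0,0,4.5],"turn":0}
    - {"offset":[0,0,4.5],"turn":0}
    - {"offset":[0,-4.8,1],"turn":0}
    - {"offset":[0,-4.8,0],"turn":0}
    - {"offset":[0,-4.8,0],"turn":0}
    - {"offset":[0,0,0],"turn":0}
    - {"offset":[0,0,0],"turn":0}

```text
time_s: 19.15
tcp_pos: [0.4108, 0.166, 0.3056]
ee_rot: [0.0, 0.077, 0.997, 0.0]
contact_force: [-0.6, 1.1, 0.3]
finger_gap: 0.0005
finger_force: 0.0
```

```bash
python3 - <<'E'
from h import *
o=manip.get_obs(); print(o['time_s'],o['tcp_pos'],o['contact_force'])
im=snap('top','t4.png')[:,:,::-1].copy()
from fit import unit_pts
o=np.array([105,145]);k=6
b=cv2.resize(im[145:245,105:235],None,fx=k,fy=k,interpolation=cv2.INTER_CUBIC)
cv2.polylines(b,[((proj('top',unit_pts([.551,.291,-.1518],.1)[1])-o+.5)*k).astype(np.int32)],True,(255,255,0),1)
cv2.imwrite('pics/t4c.png',b)
E
```

```text
19.15 [0.41077207 0.16599455 0.30556435] [-0.56430901  1.11149202  0.26610318]
```

View pics/t4c.png

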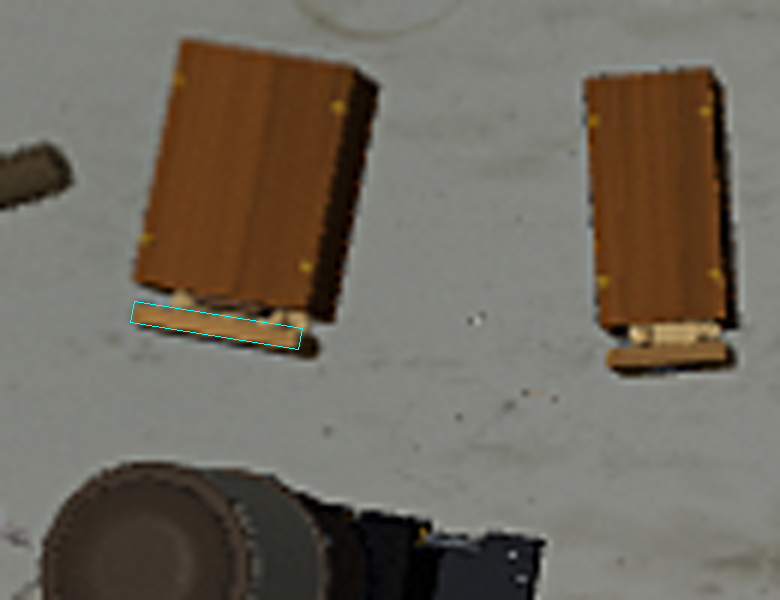

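The wide drawer's panel sits on the latched outline, at about (217,325) in the crop. The narrow drawer is shut and the arm is clear of everything.

```bash
python3 -c "
from station import manip
print(manip.sign_off())"
```

```text
the job is handed in; nothing more can be done
None
```

The sanding block was laid flat in the wide drawer's pocket and the drawer pushed back until it stayed latched; the narrow drawer stayed shut, and I handed the job in at about 19 s (no verdict was returned).

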